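Hold the gear lid open at the mark

TASK

On the blue bench drive unit, slide the clear guard all the way open along its track, and only then lift the sprung grey gear lid by its black bar handle until the lid lies level with the yellow pointer at its side. Keep hold of the handle and finish while still holding the lid steady at the pointer, for the lid shuts by itself; leave the guard fully open, the yellow pointer as it is set, and the oil can, jar and wrench where they stand.

Things in the scene. Friction and masses are not known exactly. Their poses are not given: they have to be found in the camera images.
- housing: Blue bench drive unit, fixed, 240 x 420 x 100 mm. Origin at table height, mid x; its ends lie 200 mm to -y, 220 mm to +y. z up, x away from the robot, y along the guard track. -y half: gear well with grey lid, deck at z = 100 mm; +y half: motor bay, low cover to z = 130 mm. White arc scale 4 mm thick at y = -203 mm, up to z = 220 mm.
- guard (a joint): Clear sliding guard, a tunnel with orange edges, 226 x 186 mm, open at both ends, top 180 mm above the table. 0 = shut, over the lid, barring the way to its handle; 0.200 m = fully open at its stop, over the motor bay (slides to the housing's +y). Starts at 0 to 0.03. Friction 2 N plus 6 N per m/s; stays where left.
- guard_grip (a point): Orange upright grip fin on the guard's top: 60 mm (housing x) x 12 mm thick (y) x 40 mm high (lowest 4 mm a flange 75 x 30 mm). Origin at the fin's centre, 198 mm above the table; in the housing frame at x = -20 mm, y = -64 mm + the guard's value. Top at 218 mm. Moves with the guard.
- lid (a joint): Angle of the grey lid, rad. 0 = shut and level, grows as its near (-x) edge rises, stop at 1.1. Hinge line along housing y at its far edge. A spring pushes it shut: 0.56 N m plus 0.7 N m per rad; its weight (0.28 to 0.52 kg) adds 0.2 to 0.5 N m, so some 5 to 11 N of pull at the handle. Let go, it shuts.
- lid_hinge (a point): Point on the lid's hinge line at the middle of its width, fixed in the housing frame at x = 85, y = -99, z = 105 mm. Axes turn with the lid.
- lid_handle (a point): Black round bar on the lid, 12 mm in diameter, 100 mm long along housing y, on two 8 mm posts near its ends (84 mm clear between). Origin mid bar: 155 mm from the hinge line towards the near edge, 45 mm above the lid's mid plane, so 150 mm above the table when shut; 34 mm clear below it to the lid. Axes turn with the lid.
- lid_edge (a point): Point on the red-striped -y side edge of the lid (lid 175 x 178 x 10 mm), 130 mm from the hinge line. Its x axis lies in the lid's mid plane, pointing to the hinge; y along the hinge line.
- mark (a joint): Setting of the yellow pointer, rad, about the lid's hinge line: the lid angle to be held. Same zero and sense as the lid's angle. Between 0.35 and 0.75, differs each time; stiff joint, not to be moved.
- mark_tip (a point): Tip of the yellow pointer, 130 mm from the hinge line, beside the lid's red-striped edge (7 mm further to -y). Pointer 5 mm thick, 8 mm wide, with a yellow disc 20 mm across at its tip. Its x axis runs along the pointer to the hinge; when the lid is at the mark, lid_edge and mark_tip stand side by side.
- oil_can: Loose copper oil can, 60 mm in diameter, 125 mm high with its spout, origin under its centre; stands beyond the unit's -y end. Bystander.
- jar: Loose glass jar with red cap, 56 mm in diameter, 75 mm high, origin under its centre; stands beyond the unit's +y end. Bystander.
- wrench: Loose steel wrench lying flat in front of (-x of) the unit, about across the robot's front. Bystander.

How it is judged:
On the way, in this order (a step that is already met when the one before it is completed fails the run):
1. the guard has been slid fully open while the lid is still shut (value of joint guard above 0.185 m and value of joint lid below 0.06 rad), for 0.2 s.
2. the lid has been lifted to the yellow pointer by its handle and is held steady there (angle between the x axis of lid_edge and the x axis of mark_tip, either way round below 0.07 rad and value of joint guard above 0.185 m and velocity of joint lid between -0.1 and 0.1 rad/s and contact force between the fingers and lid above 1 N and distance between the grasp point and lid_handle below 0.07 m), for 0.5 s.
At the end, for the whole second after the job is handed in: The gripper's fingers still bear on the lid (over 1 N) at its handle (TCP within 70 mm of the middle of the bar), the lid stands still within 0.07 rad (4 degrees) of the yellow pointer, and the guard is open by more than 185 of its 200 mm (all of step 2); the arm keeps its last pose, push and grip.
It fails at once if the lid is lifted while the guard is not fully open (value of joint lid above 0.08 rad and value of joint guard below 0.18 m).
It fails at once if the yellow pointer is moved from its setting (distance of mark_tip from where it was at the start of the episode above 0.006 m).
It fails at once if the oil can is disturbed (distance of oil_can from where it was at the start of the episode above 0.03 m).
It fails at once if the jar is disturbed (distance of jar from where it was at the start of the episode above 0.03 m).
It fails at once if the wrench is disturbed (distance of wrench from where it was at the start of the episode above 0.03 m).
It also fails if it takes over 58 s, if anything falls off the work surface, if the arm or the gripper's body presses on something with over 40 N, if the wrist force passes 120 N, or if a joint passes its speed limit or range.

ROBOT

A 6-joint arm with a two-finger parallel gripper is mounted at the origin on the work surface. World frame = base frame: x ahead of the robot, y to its left, z up, the work surface at z = 0. Lengths are in m, angles in rad, forces in N, time in s.
With the tool pointing down it reaches from about 0.275 to 0.825 m from the base axis. Payload 4.9 kg.
Tool frame: the origin (TCP) lies between the finger pads, 19 mm behind the fingertips; this is the grasp point; z points along the fingers, y is the line along which they close (so a half turn about z gives the same grasp; the last joint's range is limited). The gripper opens to 85 mm and grips with 20 to 120 N. Pads are 22 mm wide; open, the fingers measure 114 mm over their backs; the gripper's body (76 mm by 85 mm) begins 54 mm behind the grasp point. The pads swing forward as they close: fully open they stand 13 mm farther back than shut.
Start: joints at [0.993, 0.326, -0.193, 1.052, 0, 1.437], TCP at [0.236, 0.497, 0.25] pointing down, gripper open.
Joint ranges: [-2.65, 2.65], [-0.97, 1.79], [-1.3, 1.35], [-1.93, 2.1], [-1.47, 1.37], [-3.14, 3.14]. Speed limits (rad/s): [2.57, 2.57, 3.14, 3.14, 3.14, 3.14].

INTERFACE

Orientations are given as a unit quaternion [w, x, y, z].
In Python, from cell import bot gives the robot as it stands. Calls block until the motion is done:
- bot.move_pose(position, orientation): joint-space move of the TCP to a pose.
- bot.move_linear(position, speed=0.15, rotation=None, until_force=None): straight line of the TCP; rotation=None keeps the orientation; speed is the mean speed in m/s. With until_force (N) it stops when the force on the tool has changed by that much, and returns True; else False.
- bot.goto_joints(angles): joint-space move.
- bot.set_gripper(opening, grasp_force=None): opening from 0.0 (shut) to 1.0 (fully open); grasp_force is the grip in N (None keeps the last); returns when the fingers have stopped.
- bot.wait(seconds).
- bot.solve_ik(position, orientation): joint angles nearest the present ones, or None.
- bot.camera(name): name is "side" or "top"; returns the picture (420x560x3 uint8, red, green, blue); there is no depth.
- bot.calibration(name): a dict with "mtx" (3x3 intrinsics, pixels), "extrinsics" (4x4, takes a point from world to camera coordinates). Camera axes: x right, y down, z forward; pixel columns grow to the right and rows downward; lengths in m; the calibration is good to about 2 mm. A picture is of the moment at which its call begins. calibration takes no time and is no camera call.
A pose or a line that the arm cannot do raises bot.PlanningError and nothing moves.
- bot.close_job(): hands the job in; it is judged then, once.
Trained networks look in the newest picture that a camera, given by its name, has taken for a name from the list of things; names that differ only in an ending like _2 or _b are one class to them, and where a whole thing is asked for, a point or a joint stands for the part that bears it (a point fixed in the world has none). Each returns a list of dicts, best first, with "confidence" (0 to 1); they miss things now and then, are a little off and sometimes report something else, mostly with a low value. They report only what shows in the picture. A call takes as long as a camera call.
- bot.search_frame(camera, thing): "bbox" ([left, top, width, height] in pixels, round what is visible of it).
Readings, each from a call of its own:
- bot.read_clock(): time.
- bot.read_joint_positions(): joint angles.
- bot.read_joint_vel(): joint speeds.
- bot.read_joint_efforts(): joint torques, N m.
- bot.read_position(): TCP position.
- bot.read_tool_rot(): TCP orientation.
- bot.read_ft_force(): force on the tool from outside, world axes, zero at the start.
- bot.read_moment(): the same for the moment, N m.
- bot.read_gripper_width(): opening from 0.0 (shut) to 1.0 (fully open).
- bot.read_finger_force(): force on a finger pad.
Only numpy, scipy, OpenCV 4.12 (cv2) and the standard library are available. Lean on these libraries where they do the work, as an engineer would, in place of code of your own. Each camera call takes 0.05 s, during which the arm holds its last target. There are 200 camera calls.

## Working session

There is one attempt and no reset: what is moved stays moved. The work goes in short steps, each a Python script; the robot and the scene stay as the last script left them, time stands still between calls to the robot, and variables do not carry over. Pictures are saved under pics/ and viewed, at most 10 in all, crops included, and the job is handed in when it is done.

```bash
mkdir -p pics; python3 - <<'E'
from cell import bot
import cv2,numpy as np
np.set_printoptions(precision=4,suppress=True)
for c in("side","top"):
    im=bot.camera(c);cv2.imwrite(f"pics/{c}0.png",im[:,:,::-1])
    k=bot.calibration(c);print(c,k["mtx"].tolist(),k["extrinsics"])
    for t in("housing","guard","guard_grip","lid","lid_handle","lid_edge","mark","mark_tip","oil_can","jar","wrench"):
        print(t,[(np.round(d["bbox"]).tolist(),round(d["confidence"],2)) for d in bot.search_frame(c,t)[:2]])
print(bot.read_tool_rot(),bot.read_clock())
E
```

```text
side [[396.054325029138, 0.0, 280.5221686453012], [0.0, 396.054325029138, 209.09082150146781], [0.0, 0.0, 1.0]] [[-0.5239  0.8518  0.0011  0.2711]
 [ 0.4787  0.2955 -0.8268 -0.1608]
 [-0.7046 -0.4326 -0.5626  1.4127]
 [ 0.      0.      0.      1.    ]]
housing [([148.0, 159.0, 204.0, 172.0], 0.84), ([148.0, 158.0, 125.0, 91.0], 0.63)]
guard [([147.0, 161.0, 126.0, 86.0], 0.7)]
guard_grip [([146.0, 160.0, 127.0, 93.0], 0.58)]
lid [([208.0, 194.0, 53.0, 53.0], 0.96), ([346.0, 274.0, 24.0, 43.0], 0.57)]
lid_handle [([209.0, 201.0, 54.0, 46.0], 0.94)]
lid_edge [([206.0, 199.0, 61.0, 48.0], 0.92)]
mark [([181.0, 167.0, 4.0, 7.0], 0.46)]
mark_tip [([182.0, 166.0, 6.0, 12.0], 0.57)]
oil_can [([161.0, 175.0, 5.0, 7.0], 0.37)]
jar [([346.0, 274.0, 24.0, 40.0], 0.89)]
wrench []
top [[381.1722628874332, 0.0, 279.43819288576515], [0.0, 381.1722628874332, 207.91211529326353], [0.0, 0.0, 1.0]] [[-0.0164 -0.9998  0.0096  0.0325]
 [-0.9943  0.0153 -0.1058  0.593 ]
 [ 0.1057 -0.0113 -0.9943  0.9341]
 [ 0.      0.      0.      1.    ]]
housing [([207.0, 138.0, 203.0, 110.0], 0.71)]
guard [([304.0, 137.0, 92.0, 110.0], 0.76)]
guard_grip [([304.0, 138.0, 96.0, 109.0], 0.83)]
lid []
lid_handle []
lid_edge []
mark [([398.0, 189.0, 4.0, 12.0], 0.64)]
mark_tip [([397.0, 188.0, 5.0, 11.0], 0.39), ([304.0, 138.0, 89.0, 108.0], 0.24)]
oil_can [([413.0, 200.0, 28.0, 28.0], 0.63)]
jar [([171.0, 184.0, 26.0, 26.0], 0.93)]
wrench [([254.0, 259.0, 70.0, 24.0], 0.9)]
[-0.      0.2201  0.9755 -0.    ] 1.2
```

```bash
python3 - <<'E'
import cv2
a=cv2.imread("pics/side0.png");b=cv2.imread("pics/top0.png")
cv2.imwrite("pics/s1.png",cv2.resize(a[130:350,120:400],(764,600),interpolation=cv2.INTER_CUBIC))
cv2.imwrite("pics/t1.png",cv2.resize(b[110:310,160:450],(797,550),interpolation=cv2.INTER_CUBIC))
E
```

```text
(no output)
```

View pics/s1.png

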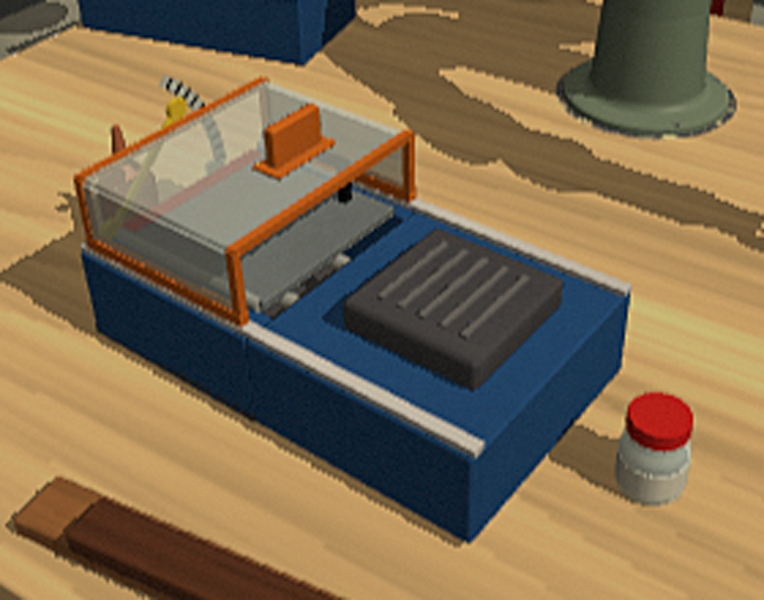

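View pics/t1.png

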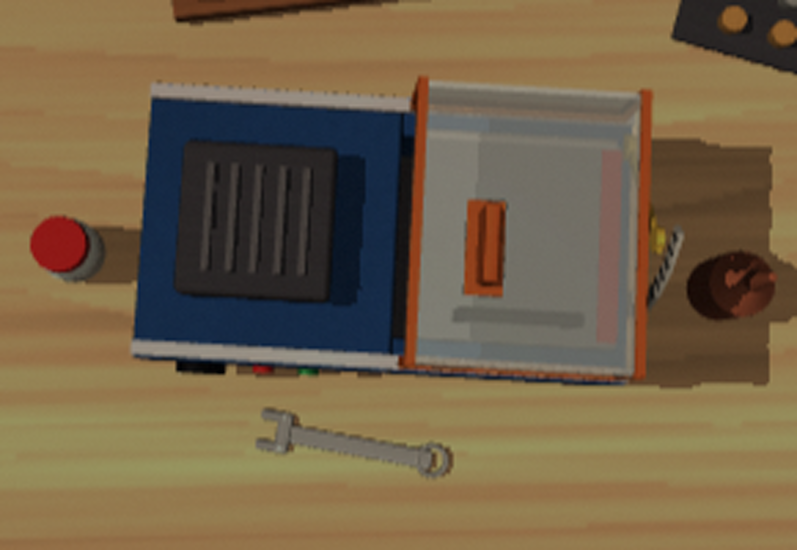

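The side view shows the unit with the guard nearly shut. The fin is at about (293,138) in the crop, the yellow disc at (177,108), and the bay corner by the jar at (467,543). The top view has the fin top at (491,246), the disc at (657,240), the oil can at right, the jar at left and the wrench below. I'll fit the housing pose from these points.

```bash
cat > h.py <<'E'
from cell import bot
import numpy as np, json
from scipy.spatial.transform import Rotation as R
def proj(c,P):
    k=bot.calibration(c); E=k["extrinsics"]; q=k["mtx"]@(E[:3,:3]@P+E[:3,3]); return q[:2]/q[2]
def H(p,v):  # housing -> world
    c,s=np.cos(p[2]),np.sin(p[2]); v=np.asarray(v)/1000
    return np.array([p[0]+c*v[0]-s*v[1],p[1]+s*v[0]+c*v[1],v[2]])
def tip(m): return [85-130*np.cos(m),-195,105+130*np.sin(m)]
def handle(a): return [85-155*np.cos(a)+45*np.sin(a),-99,105+155*np.sin(a)+45*np.cos(a)]
def quat(ax,az):  # tool z = az, tool y = ax
    r=np.column_stack([np.cross(ax,az),ax,az]); q=R.from_matrix(r).as_quat(); return q[[3,0,1,2]]
def down(p,fin,tilt=0,flip=1):
    c,s=np.cos(p[2]),np.sin(p[2]); X=np.array([c,s,0]);Y=np.array([-s,c,0]);Z=np.array([0,0,1.])
    az=-np.sin(tilt)*X-np.cos(tilt)*Z
    return quat(flip*(Y if fin else np.cos(tilt)*X-np.sin(tilt)*Z),az)
E
python3 - <<'E'
from h import *
from scipy.optimize import least_squares
S=lambda u,v:(120+u/2.729,130+v/2.727); T=lambda u,v:(160+u/2.748,110+v/2.75)
obs=[("side",S(467,543),(120,220,0)),("side",S(472,458),(120,220,100)),("side",S(628,293),(-120,220,102)),("side",S(82,250),(120,-200,100)),("side",S(96,336),(120,-200,0)),
("top",T(152,83),(120,220,105)),("top",T(133,357),(-120,220,105)),
("top",T(491,246),"fin"),("top",T(657,240),"m"),("side",S(177,108),"m"),("side",S(308,127),"fin")]
def f(p):
    r=[]
    for c,o,v in obs:
        v=(-20,-64+p[3]*1000,218) if v=="fin" else tip(p[4]) if v=="m" else v
        if c=="side" and v[2]==218: v=(v[0],v[1],212)
        r+=list(proj(c,H(p,v))-o)
    return np.array(r)
s=least_squares(f,[.55,0,0,.01,.5],loss="soft_l1")
print(s.x.round(4));print(f(s.x).reshape(-1,2).round(1))
json.dump(s.x.tolist(),open("p.json","w"));p=s.x
print(H(p,(-20,-64+p[3]*1e3,208)))
for fl in(1,-1):
  for g in(p[3]*1e3,200): print("fin",fl,bot.solve_ik(H(p,(-20,-64+g,208)),down(p,1,0,fl)))
  for a in(0,.3,.5,.75): print("lid",fl,a,bot.solve_ik(H(p,handle(a)),down(p,0,a,fl)),bot.solve_ik(H(p,handle(a)),down(p,0,a/2,fl)))
E
```

```text
[ 0.6177 -0.0383 -0.0707  0.0072  0.7492]
[[ 1.   2.9]
 [ 0.1 -0.3]
 [ 1.5 -3.7]
 [-1.4 -0.2]
 [ 0.8  0. ]
 [ 0.5 -1.2]
 [-0.1  0.2]
 [-1.4 -2.2]
 [ 1.6  0.6]
 [ 0.3 -2.8]
 [-4.  -1.9]]
[ 0.59369105 -0.09355644  0.208     ]
fin 1 [-0.27906624  0.44908709 -0.11778436  1.00392488  0.         -0.20832129]
fin 1 [ 0.04134287  0.47510604 -0.07584766  1.01984263  0.          0.11208782]
lid 1 0 [-0.37213607  0.42442326 -0.31958671  0.82678636  0.          1.26940521] [-0.37213607  0.42442326 -0.31958671  0.82678636  0.          1.26940521]
lid 1 0.3 [-0.32472709  0.6440779   0.13051162  1.34814787 -0.07432091  1.32770662] [-0.34173256  0.52603349 -0.0411442   1.14822208 -0.04001274  1.30270714]
lid 1 0.5 [-0.29960188  0.84843486  0.50168891  1.71301458 -0.10898018  1.36915221] [-0.32221583  0.62725776  0.17924399  1.36522858 -0.06160019  1.32683194]
lid 1 0.75 None [-0.29976529  0.79823779  0.51884985  1.65747829 -0.08324861  1.35719447]
fin -1 [-0.27906624  0.44908709 -0.11778436  1.00392488  0.          2.93327136]
fin -1 [ 0.04134287  0.47510604 -0.07584766  1.01984263  0.         -3.02950483]
lid -1 0 [-0.37213607  0.42442326 -0.31958671  0.82678636  0.         -1.87218745] [-0.37213607  0.42442326 -0.31958671  0.82678636  0.         -1.87218745]
lid -1 0.3 [-0.32472709  0.6440779   0.13051162  1.34814787 -0.07432091 -1.81388603] [-0.34173256  0.52603349 -0.0411442   1.14822208 -0.04001274 -1.83888551]
lid -1 0.5 [-0.29960188  0.84843486  0.50168891  1.71301458 -0.10898018 -1.77244044] [-0.32221583  0.62725776  0.17924399  1.36522858 -0.06160019 -1.81476071]
lid -1 0.75 None [-0.29976529  0.79823779  0.51884985  1.65747829 -0.08324861 -1.78439819]
```

```bash
python3 - <<'E'
from h import *
import cv2
p=json.load(open("p.json"));out=[]
for c,(u0,v0,w,h) in(("side",(120,130,280,220)),("top",(160,110,290,210))):
    a=cv2.imread(f"pics/{c}0.png")[v0:v0+h,u0:u0+w];k=2.7
    a=cv2.resize(a,None,fx=k,fy=k,interpolation=cv2.INTER_CUBIC)
    P=lambda v:tuple(int(x) for x in (proj(c,H(p,v))-(u0,v0))*k+k/2)
    for z in(0,100): cv2.polylines(a,[np.array([P(v) for v in((120,220,z),(-120,220,z),(-120,-200,z),(120,-200,z))])],True,(0,255,0),1)
    g=p[3]*1e3
    cv2.polylines(a,[np.array([P(v) for v in((10,-58+g,218),(-50,-58+g,218),(-50,-70+g,218),(10,-70+g,218))])],True,(255,255,0),1)
    cv2.polylines(a,[np.array([P(v) for v in((-70,-49,150),(-70,-149,150))])],True,(255,0,255),1)
    cv2.circle(a,P(tip(p[4])),4,(255,0,255),1)
    cv2.imwrite(f"pics/o_{c}.png",a)
E
```

```text
(no output)
```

View pics/o_side.png

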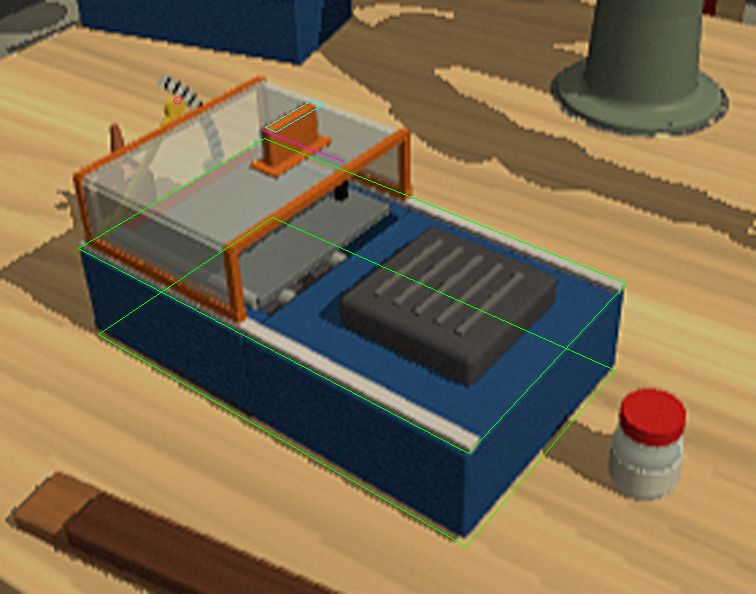

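View pics/o_top.png

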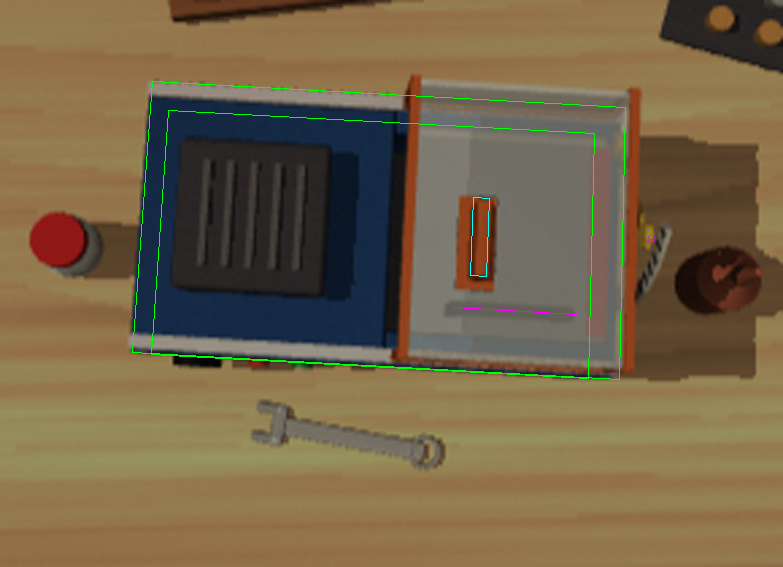

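Top overlay fits to about 2 px; the yaw is a little large and the fin sits about 4 mm further to -y. That's good enough to grip the fin and slide the guard.

```bash
python3 - <<'E'
from h import *
import cv2
p=json.load(open("p.json")); p[2]=-.062; q=down(p,1)
a=H(p,(-20,-64+4,209)); up=a.copy(); up[2]=.31
bot.set_gripper(1.0,30)
bot.move_pose(up,q)
cv2.imwrite("pics/top_a.png",bot.camera("top")[:,:,::-1])
print(bot.move_linear(a,.12,until_force=8), bot.read_position())
bot.set_gripper(0.0,25); print("w",bot.read_gripper_width(),bot.read_finger_force(),bot.read_ft_force())
b=H(p,(-20,-64+4+207,209))
print(bot.move_linear(b,.08,until_force=12), bot.read_position(), bot.read_ft_force(),bot.read_gripper_width(),bot.read_clock())
np.save("stop.npy",bot.read_position())
im=bot.camera("side")
for c in("side","top"):
    cv2.imwrite(f"pics/{c}2.png",bot.camera(c)[:,:,::-1])
E
python3 -c "
import cv2
a=cv2.imread('pics/side2.png')[130:350,120:400];b=cv2.imread('pics/top2.png')[110:320,160:450]
cv2.imwrite('pics/s2.png',cv2.resize(a,(764,600),interpolation=2))"
```

```text
False [ 0.59449337 -0.09702015  0.20980289]
w 0.1337515946950906 27.941853404045105 [-0.12932647 -0.30661274  1.13807964]
True [0.6085734  0.1008422  0.20923511] [ 1.16518556 -0.18950738  3.22192237] 0.13229196091560505 7.8
```

View pics/s2.png

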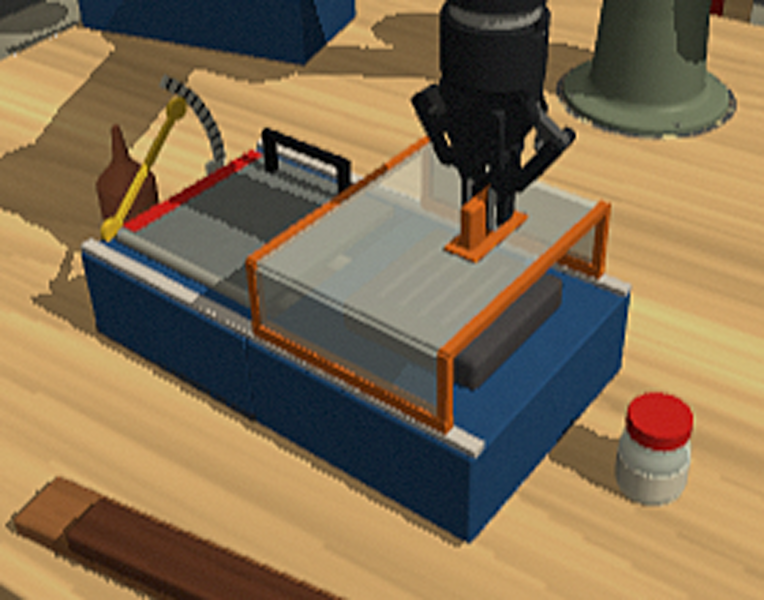

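The guard has travelled 198 mm and hit its stop at open. The bar handle is now clear, at crop (265,130) to (350,158), and the yellow disc is at (177,106). I'll release, rise, and measure the handle and pointer.

```bash
python3 - <<'E'
from h import *
import cv2
a=np.load("stop.npy")
print(bot.move_linear(a+[-.0006*0,.004,0],.03,until_force=10),bot.read_position())
np.save("stop.npy",bot.read_position())
bot.set_gripper(0.7); a[2]=.31; bot.move_linear(a,.2)
for c in("side","top"):
    im=bot.camera(c);cv2.imwrite(f"pics/{c}3.png",im[:,:,::-1])
    for t in("guard","lid","lid_handle","mark","mark_tip"):
        print(c,t,[(np.round(d["bbox"],1).tolist(),round(d["confidence"],2)) for d in bot.search_frame(c,t)[:2]])
a=cv2.imread("pics/side3.png")[150:240,145:265];b=cv2.imread("pics/top3.png")[120:260,290:430]
a=cv2.resize(a,(800,600),interpolation=2)[:, :];b=cv2.resize(b,(600,600),interpolation=2)
cv2.imwrite("pics/s3.png",a);cv2.imwrite("pics/t3.png",b);print(bot.read_clock())
E
```

```text
True [0.60857735 0.10089578 0.20923886]
side guard [([211.9, 182.9, 132.3, 106.6], 0.9)]
side lid [([161.5, 175.7, 87.4, 67.7], 0.75)]
side lid_handle [([163.9, 177.4, 84.9, 61.9], 0.89), ([155.8, 175.6, 20.5, 35.9], 0.38)]
side mark [([155.6, 167.2, 30.5, 47.9], 0.51)]
side mark_tip [([156.4, 166.5, 32.7, 52.4], 0.8)]
top guard [([245.3, 132.3, 59.4, 110.8], 0.67)]
top lid [([305.9, 157.1, 81.6, 79.6], 0.62)]
top lid_handle [([306.9, 156.3, 79.5, 82.2], 0.8)]
top mark [([384.3, 159.1, 15.2, 42.6], 0.64)]
top mark_tip [([389.2, 157.4, 12.2, 41.8], 0.54)]
9.925
```

View pics/s3.png

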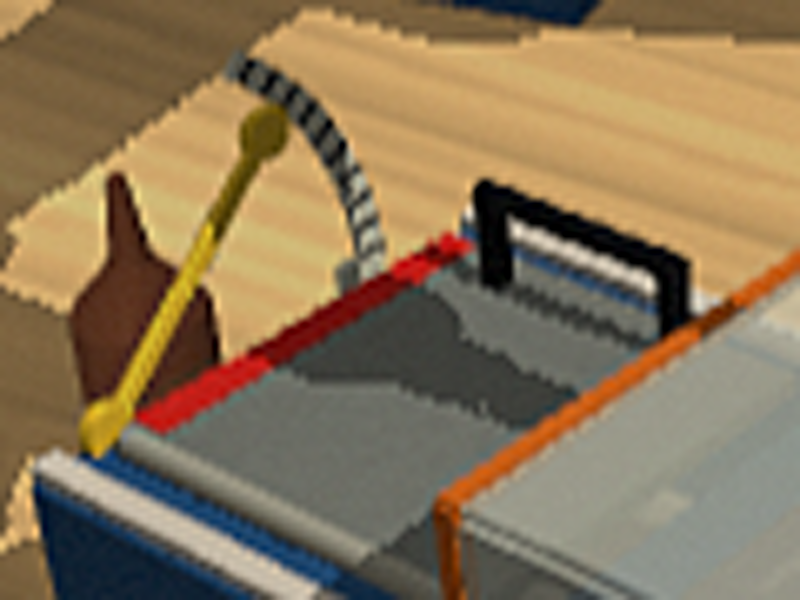

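View pics/t3.png

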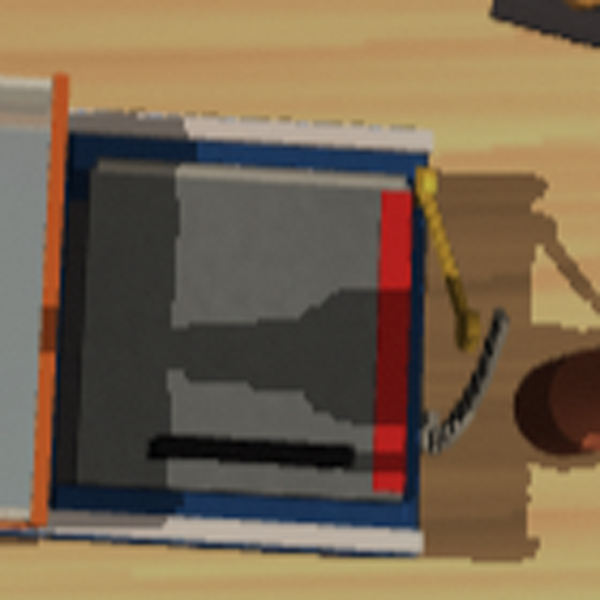

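```bash
python3 - <<'E'
from h import *
from scipy.optimize import least_squares
S=lambda u,v:(145+u/6.667-.5,150+v/6.667-.5); T=lambda u,v:(290+u/4.286-.5,120+v/4.286-.5)
obs=[("side",S(487,192),(-70,-147,150)),("side",S(680,268),(-70,-51,150)),("side",S(102,428),(85,-195,105)),("side",S(264,132),"m"),
("top",T(148,446),(-70,-49,150)),("top",T(355,457),(-70,-149,150)),("top",T(428,182),(85,-195,105)),("top",T(470,330),"m"),
("side",(120+467/2.729,130+543/2.727),(120,220,0)),("top",(160+152/2.748,110+83/2.75),(120,220,103)),("top",(160+133/2.748,110+357/2.75),(-120,220,103))]
st=np.load("stop.npy")
def f(p,pr=0):
    r=[]
    for c,o,v in obs: r+=list(proj(c,H(p,tip(p[3]) if v=="m" else v))-o)
    if pr: print(np.reshape(r,(-1,2)).round(1))
    Y=np.array([-np.sin(p[2]),np.cos(p[2])]); r.append((Y@(st[:2]-p[:2])-.136)*500)
    return np.array(r)
s=least_squares(f,[.61,-.04,-.06,.6],loss="soft_l1");p=s.x
f(p,1);print(p.round(4),f(p)[-1]/500)
json.dump(p.tolist(),open("p2.json","w"))
m=p[3];print(H(p,handle(0)),H(p,handle(m)))
for k in(.4,.5,.7,1): print(k,bot.solve_ik(H(p,handle(m)),down(p,0,k*m,1)))
E
```

```text
[[-0.1 -0. ]
 [-0.4 -0.2]
 [ 1.3  0.5]
 [ 0.7 -2.3]
 [ 3.4 -0.4]
 [ 0.2 -0.6]
 [-0.6  0.5]
 [ 1.1  0.2]
 [ 1.7  3.2]
 [-0.1 -1. ]
 [-0.3  0.2]]
[ 0.6184 -0.0371 -0.0674  0.7587] 0.0010051163587403988
[ 0.54192328 -0.13114625  0.15      ] [ 0.6152204  -0.13609521  0.24429064]
0.4 [-0.30307265  0.73472955  0.42434481  1.55597123 -0.06982648  1.34553945]
0.5 [-0.29656584  0.80737925  0.53658577  1.67030522 -0.0842114   1.35742889]
0.7 [-0.28510979  0.97051946  0.79484033  1.91580432 -0.10959989  1.38232689]
1 None
```

```bash
python3 - <<'E'
from h import *
import cv2
p=json.load(open("p2.json")); q=down(p,0)
h=H(p,handle(0)); up=h+[0,0,.15]
bot.set_gripper(1.0); bot.move_pose(up,q)
print(bot.move_linear(h+[0,0,.001],.1,until_force=8),bot.read_position())
bot.set_gripper(0.0,70); g=bot.read_position(); print("w",bot.read_gripper_width(),bot.read_finger_force(),bot.read_ft_force(),g)
off=g-h
for a in np.linspace(0,.70,9)[1:]:
    bot.move_linear(H(p,handle(a))+off,.06,rotation=down(p,0,.5*a))
    print(round(a,2),bot.read_ft_force().round(1),round(bot.read_gripper_width(),3))
print(bot.read_position()-H(p,handle(.70)),bot.read_clock())
for c in("side","top"):
    cv2.imwrite(f"pics/{c}4.png",bot.camera(c)[:,:,::-1])
a=cv2.imread("pics/side4.png")[140:240,145:278]
cv2.imwrite("pics/s4.png",cv2.resize(a,(798,600),interpolation=2))
E
```

```text
False [ 0.5423498  -0.13125849  0.15162247]
w 0.11244168189151578 68.2216465473175 [-3.12738623  0.75648431  3.32505863] [ 0.54139711 -0.13112255  0.1510694 ]
0.09 [-0.3 -0.5 -8. ] 0.116
0.18 [ -0.4  -2.4 -10.6] 0.119
0.26 [-3.5 -1.8 -6. ] 0.109
0.35 [-4.6 -2.2 -7.9] 0.11
0.44 [-6.3 -1.7 -5.1] 0.112
0.52 [-6.9 -1.2 -5.7] 0.112
0.61 [-8.3 -2.3 -6. ] 0.115
0.7 [-9.1 -1.9 -3.5] 0.106
[-0.00195619 -0.00020731  0.00127864] 16.7667
```

View pics/s4.png

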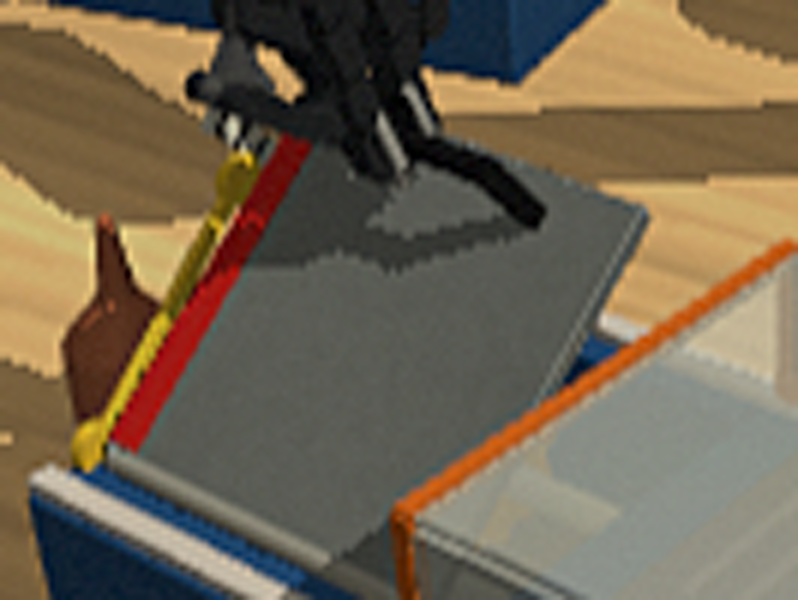

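The lid is lifted. In the crop, the pointer, (88,443) to (236,180), looks parallel to the red stripe, (110,440) to (280,140). I'll measure both from pixels.

```bash
python3 - <<'E'
from h import *
import cv2
from scipy.optimize import brentq
p=json.load(open("p2.json"))
def fit(fn,hue):
    im=cv2.imread(fn); hs=cv2.cvtColor(im,cv2.COLOR_BGR2HSV); m=cv2.inRange(hs,*hue)
    m[:, :150]=0; m[:,205:]=0; m[:150]=0; m[235:]=0
    n,l,st,_=cv2.connectedComponentsWithStats(m); k=1+np.argmax(st[1:,4])
    v,u=np.where(l==k); 
    return im,u,v,st[k]
def line(u,v): # middle column per row
    rows=np.unique(v); c=np.array([(u[v==r].min()+u[v==r].max())/2 for r in rows]); return rows,c
sl=lambda a,y,r0,r1,z=0:(lambda A,B:(B-A)[0]/(B-A)[1])(*[proj("side",H(p,(85-r*np.cos(a)+z*np.sin(a),y,105+r*np.sin(a)+z*np.cos(a)))) for r in(r0,r1)])
print("dslope",[round(sl(a,-195,10,120),3) for a in(.5,.6,.65,.7,.75,.8)])
for fn,nm,hue,y,z in(("pics/side3.png","mark",((20,120,60),(35,255,255)),-195,0),("pics/side4.png","mark",((20,120,60),(35,255,255)),-195,0),("pics/side4.png","lid",((0,190,80),(4,255,255)),-182,5)):
    im,u,v,s=fit(fn,hue); r,c=line(u,v); n=len(r); k=slice(n//6,-n//6) if nm=="lid" else slice(n//5,-n//4)
    b=np.polyfit(r[k],c[k],1)[0]
    try: a=brentq(lambda a:sl(a,y,20,120,z)-b,.3,1.)
    except ValueError: a=None
    print(fn,nm,s,round(b,4),a)
print(bot.read_ft_force(),bot.read_finger_force())
E
```

```text
dslope [np.float64(-0.756), np.float64(-0.65), np.float64(-0.601), np.float64(-0.554), np.float64(-0.509), np.float64(-0.465)]
pics/side3.png mark [157 165  32  53 255] -0.5249 0.7325184019188129
pics/side4.png mark [156 165  32  53 228] -0.5384 0.7175400835360625
pics/side4.png lid [165 162  32  53 252] -0.5889 0.6614170413302938
[-9.37371418 -2.38671774 -4.92395993] 68.37944984436035
```

```bash
python3 - <<'E'
from h import *
import cv2
p=json.load(open("p2.json"))
d=H(p,handle(.74))-H(p,handle(.70))
bot.move_linear(bot.read_position()+d,.03,rotation=down(p,0,.37)); bot.wait(.3)
for c in("side","top"): cv2.imwrite(f"pics/{c}5.png",bot.camera(c)[:,:,::-1])
print(bot.read_position()-H(p,handle(.74)),bot.read_ft_force(),bot.read_clock())
a=cv2.imread("pics/side5.png")[140:240,145:278]
cv2.imwrite("pics/s5.png",cv2.resize(a,(798,600),interpolation=2))
hs=lambda f:cv2.cvtColor(cv2.imread(f),cv2.COLOR_BGR2HSV)
for f in("pics/side3.png","pics/side4.png","pics/side5.png"):
    for nm,lo,hi in(("mark",(20,120,60),(35,255,255)),("lid",(0,190,80),(4,255,255))):
        m=cv2.inRange(hs(f),lo,hi);m[:,:150]=0;m[:,210:]=0;m[:150]=0;m[235:]=0
        n,l,st,_=cv2.connectedComponentsWithStats(m);k=1+np.argmax(st[1:,4]);v,u=np.where(l==k)
        r=np.arange(178,206); e=[[g(u[v==x]) for x in r] for g in(np.min,np.max,np.mean)]
        print(f,nm,st[k],[round(np.polyfit(r,x,1)[0],3) for x in e])
E
```

```text
[-0.00291817 -0.00014639  0.00086174] [-7.45767312 -0.62123729 -6.75156439] 17.6
pics/side3.png mark [157 165  32  53 255] [np.float64(-0.515), np.float64(-0.527), np.float64(-0.521)]Traceback (most recent call last):
  File "<stdin>", line 15, in <module>
    return _wrapreduction(a, np.minimum, 'min', axis, None, out,
                          keepdims=keepdims, initial=initial, where=where)
    return ufunc.reduce(obj, axis, dtype, out, **passkwargs)
           ~~~~~~~~~~~~^^^^^^^^^^^^^^^^^^^^^^^^^^^^^^^^^^^^^
ValueError: zero-size array to reduction operation minimum which has no identity
```

View pics/s5.png

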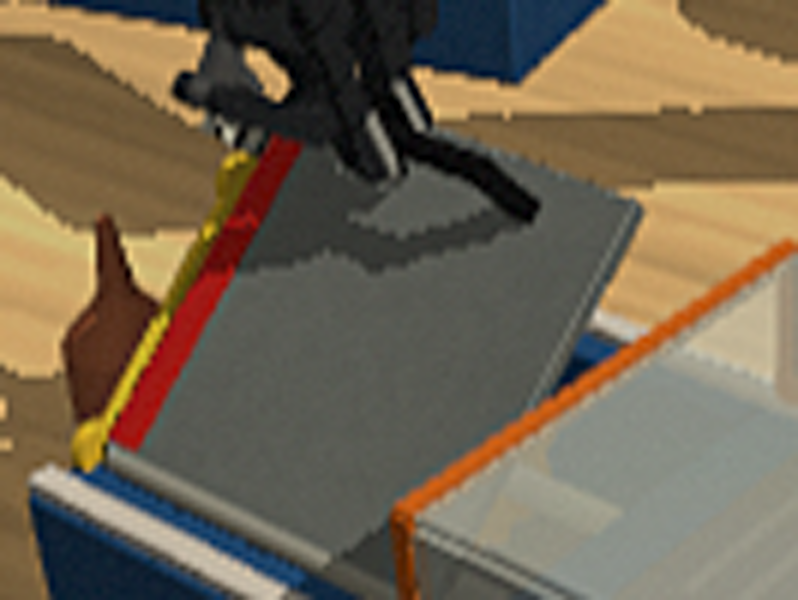

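```bash
python3 - <<'E'
from h import *
import cv2
p=json.load(open("p2.json"))
hs=lambda f:cv2.cvtColor(cv2.imread(f),cv2.COLOR_BGR2HSV)
L=lambda a,r,y,z:proj("side",H(p,(85-r*np.cos(a)+z*np.sin(a),y,105+r*np.sin(a)+z*np.cos(a))))
def comp(f,lo,hi):
    m=cv2.inRange(hs(f),lo,hi);m[:,:150]=0;m[:,210:]=0;m[:150]=0;m[235:]=0
    n,l,st,_=cv2.connectedComponentsWithStats(m);return l==1+np.argmax(st[1:,4])
mk=comp("pics/side3.png",(20,120,60),(35,255,255)); rows=np.where(mk.any(1))[0]
# pointer centreline between disc and boss
r=rows[12:-12]; pm=np.polyfit(r,[np.where(mk[x])[0].mean() for x in r],1)
print("tip rows",rows[0],"bounds")
for f in("pics/side4.png","pics/side5.png"):
    m=comp(f,(0,190,60),(4,255,255)); rr=[x for x in range(168,208) if m[x].any()]
    pr=np.polyfit(rr,[np.where(m[x])[0].max()+.5 for x in rr],1); pl=np.polyfit(rr,[np.where(m[x])[0].min()-.5 for x in rr],1)
    for w,l in(("left",pl),("right",pr)): print(f,w,[round(np.polyval(l,x)-np.polyval(pm,x),2) for x in(175,185,195,205)])
# predictions: left top edge of lid minus pointer centreline at those rows
for M in(.70,.73):
  for d in(-.08,-.04,0,.04):
    def at(a,y,z,row):
        A,B=L(a,10,y,z),L(a,160,y,z); return A[0]+(row-A[1])*(B-A)[0]/(B-A)[1]
    print(M,d,[round(at(M+d,-188,5,x)-at(M,-195,0,x),2) for x in(175,185,195,205)])
E
```

```text
tip rows 165 bounds
pics/side4.png left [np.float64(3.82), np.float64(3.03), np.float64(2.24), np.float64(1.45)]
pics/side4.png right [np.float64(8.7), np.float64(8.18), np.float64(7.67), np.float64(7.15)]
pics/side5.png left [np.float64(2.41), np.float64(2.07), np.float64(1.72), np.float64(1.38)]
pics/side5.png right [np.float64(7.38), np.float64(7.2), np.float64(7.02), np.float64(6.84)]
0.7 -0.08 [np.float64(3.76), np.float64(3.01), np.float64(2.25), np.float64(1.5)]
0.7 -0.04 [np.float64(2.25), np.float64(1.88), np.float64(1.51), np.float64(1.14)]
0.7 0 [np.float64(0.77), np.float64(0.78), np.float64(0.78), np.float64(0.78)]
0.7 0.04 [np.float64(-0.66), np.float64(-0.29), np.float64(0.07), np.float64(0.44)]
0.73 -0.08 [np.float64(3.69), np.float64(2.95), np.float64(2.22), np.float64(1.48)]
0.73 -0.04 [np.float64(2.21), np.float64(1.85), np.float64(1.48), np.float64(1.12)]
0.73 0 [np.float64(0.77), np.float64(0.77), np.float64(0.77), np.float64(0.78)]
0.73 0.04 [np.float64(-0.64), np.float64(-0.28), np.float64(0.08), np.float64(0.43)]
```

The lid's edge offset from the pointer matches the model at -0.08 rad for picture 4 and -0.04 rad for picture 5, so I'll raise it another 0.04 rad.

```bash
python3 - <<'E'
from h import *
import cv2
p=json.load(open("p2.json"))
d=H(p,handle(.775))-H(p,handle(.74))
bot.move_linear(bot.read_position()+d,.03,rotation=down(p,0,.38)); bot.wait(.8)
cv2.imwrite("pics/side6.png",bot.camera("side")[:,:,::-1])
print(bot.read_ft_force(),bot.read_finger_force(),bot.read_position()-H(p,handle(.775)),bot.read_clock())
print([(d["bbox"],d["confidence"]) for d in bot.search_frame("side","guard")[:1]])
def comp(f,lo,hi):
    m=cv2.inRange(cv2.cvtColor(cv2.imread(f),cv2.COLOR_BGR2HSV),lo,hi);m[:,:150]=0;m[:,210:]=0;m[:150]=0;m[235:]=0
    n,l,st,_=cv2.connectedComponentsWithStats(m);return l==1+np.argmax(st[1:,4])
mk=comp("pics/side3.png",(20,120,60),(35,255,255)); r=np.where(mk.any(1))[0][12:-12]
pm=np.polyfit(r,[np.where(mk[x])[0].mean() for x in r],1)
m=comp("pics/side6.png",(0,190,60),(4,255,255)); rr=[x for x in range(168,208) if m[x].any()]
for g,o in((np.min,-.5),(np.max,.5)):
    l=np.polyfit(rr,[g(np.where(m[x])[0])+o for x in rr],1); print([round(np.polyval(l,x)-np.polyval(pm,x),2) for x in(175,185,195,205)])
E
```

```text
[-7.17776869 -1.70338821 -7.25900407] 68.5542368888855 [-0.00402099 -0.00011997  0.00038052] 18.7583
[([212.0, 181.8, 132.2, 107.0], 0.9)]
[np.float64(1.16), np.float64(1.24), np.float64(1.31), np.float64(1.38)]
[np.float64(6.43), np.float64(6.47), np.float64(6.51), np.float64(6.56)]
```

The lid edge and pointer are now parallel, the guard hasn't moved and the grip is firm, so I'm handing in.

```bash
python3 -c "
from cell import bot
bot.wait(.3); print(bot.close_job())"
```

```text
the job is handed in; nothing more can be done
None
```

I handed the job in with the guard slid to its open stop and the gripper still holding the lid by its handle, in line with the yellow pointer to about 0.01 rad by the last camera check; the system gave no verdict.

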